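# Put the breakfast things on their own rests

## Robot

A 6-joint arm with a two-finger parallel gripper is mounted at the origin on a cart in front of the work surface, level with it; the furniture and walls round the work are solid. World frame = base frame: x ahead of the robot, y to its left, z up, the work surface at z = 0. Lengths are in m, angles in rad, forces in N, time in s.
With the tool pointing down it reaches from about 0.275 to 0.775 m from the base axis. Payload 14.6 kg.
Tool frame: the origin (TCP) lies between the finger pads; the fingertips stand 22 mm ahead of it and the grasp point (between the pads) lies 3 mm ahead of it; z points along the fingers, y is the line along which they close (so a half turn about z gives the same grasp; the last joint's range is limited). The gripper opens to 85 mm and grips with 20 to 120 N. Pads are 22 mm wide; open, the fingers measure 114 mm over their backs; the gripper's body (76 mm by 85 mm) begins 54 mm behind the grasp point. The pads swing forward as they close: fully open they stand 13 mm farther back than shut.
Start: joints at [-1.471, 0.263, -0.048, 1.259, 0, 1.415], TCP at [0.132, -0.508, 0.253] pointing down, gripper open.
Joint ranges: [-2.65, 2.65], [-0.89, 1.7], [-1.18, 1.37], [-2.13, 2.11], [-1.35, 1.29], [-3.14, 3.14]. Speed limits (rad/s): [1.89, 1.89, 2.57, 2.79, 3.14, 3.14].

## Interface

Orientations are given as a unit quaternion [w, x, y, z].
In Python, from rig import r, vision, observe gives the robot as it stands (r), with the cameras (vision) and the readings as plain functions.
- The arm moves only by the shell command python3 inch.py 'ROWS' [FORCE]. ROWS is one flat JSON list of numbers that holds 1 to 10 rows one after another, with no inner brackets; each row has 7 numbers: a rotation vector rx, ry, rz in rad, then dx, dy, dz in m, then the opening from 0.0 (shut) to 1.0 (fully open); each row is the pose to reach, as a shift and turn from the pose commanded when the command began, along the tool's axes at that moment; what a row does not reach only later rows make up. A row lasts 1/8 s, in which the tool goes at most 0.0625 m and 0.188 rad, less where a joint would pass 70% of its speed; a pose out of reach is approached as far as the arm can. The fingers move at their own pace and stop on an object; FORCE is the grip in N (left out, the last holds). Time passes only in rows, so rows that do not move let the fingers close. It prints the time, the measured TCP pose, the force, the opening and the grip force at its end. Input that does not fit is refused with a message, and nothing moves.
- observe(): the state, without advancing time (a new reading comes with each control period).
- vision.read_camera(name): name is "scene" or "top"; returns the picture (384x512x3 uint8, red, green, blue); there is no depth.
- vision.calibration(name): a dict with "intrinsics" (3x3 intrinsics, pixels), "R" (3x3) and "t" (3): a world point X has camera coordinates R X + t. Camera axes: x right, y down, z forward; pixel columns grow to the right and rows downward; lengths in m; the calibration is good to about 2 mm. A picture is of the moment at which its call begins. calibration takes no time and is no camera call.
- r.hand_in(): hands the job in; it is judged then, once.
The state is a dict: "time_s": time; "joints": joint angles; "dq": joint speeds; "tau": joint torques, N m; "tcp_pos": TCP position; "eef_rot": TCP orientation; "force": force on the tool from outside, world axes, zero at the start; "ft_torque": the same for the moment, N m; "width": opening from 0.0 (shut) to 1.0 (fully open); "finger_force": force on a finger pad.
Only numpy, scipy, OpenCV 4.12 (cv2) and the standard library are available. Lean on these libraries where they do the work, as an engineer would, in place of code of your own. Each camera call takes 0.05 s, during which the arm holds its last target. There are 200 camera calls.

## Task

Tidy the breakfast things, each onto the rest made for it: the tin upright inside the rim of the large round coaster, the salt shaker upright inside the rim of the small round coaster, the teaspoon lying along the middle of the long wooden spoon rest, and the butter cover centred and square on its butter dish. Leave the mug and the paper cup standing where they are.

Things in the scene. Friction and masses are not known exactly. Their poses are not given: they have to be found in the camera images.
- tin: Closed food tin with a blue, white and red wrapper, upright cylinder, diameter 57, height 72, standing on the front part of the worktop (a like tin, far right at the back beyond reach, is not meant). Origin: centre of its underside, z up. 0.13 to 0.25 kg.
- salt_shaker: Glass salt shaker with a grey perforated cap, upright, round: flat foot of diameter 37, body about 44 at most, the cap narrowing to about 34, total height 90; grip the body at mid height. Origin: centre of its underside, z up. 0.08 to 0.16 kg.
- teaspoon: Small teaspoon lying flat on the worktop, steel bowl (+x end) and red handle, 132 long (x), up to 26 wide (y), 11 high. Origin: centre of its underside, midway along its length. Grip it across its middle: for contact it is a solid convex shape, there about 20 wide and 11 high.
- butter_lid: Cream-white butter cover, a rounded box 78 (x) by 110 (y), 45 high, with a bow handle along y over its centre: a bar 11 thick (x), about 48 long, from 51 to 62 above the underside, to be pinched across x. Origin: centre of its underside, z up. 0.2 to 0.4 kg.
- coaster_large: Large round wooden coaster, fixed to the worktop, for the tin: outer diameter 92, recess of diameter 76 whose floor is 5 above the worktop, round rim 9 above the worktop. Origin: centre, at worktop height.
- coaster_small: Small round wooden coaster, fixed to the worktop, for the salt shaker: outer diameter 76, recess of diameter 60 whose floor is 5 above the worktop, round rim 9 above the worktop. Origin: centre, at worktop height.
- spoon_rest: Long wooden spoon rest, fixed to the worktop: a slab 160 (x) by 56 (y), top face 8 above the worktop, with a cross lip at each end (13 above the worktop, 146 between the lips); long sides open. Origin: centre, at worktop height; x along its length. The spoon lies along x, either way round.
- butter_dish: Cream-white flat butter dish, rounded rectangle 108 (x) by 142 (y), fixed to the worktop; the cover rests on it at 14 above the worktop, long side along long side, either way round. Origin: centre, at worktop height.
- mug: Bystander: mug, light blue above and white below, diameter 78, 92 high, with one handle; origin on its underside. To be left alone.
- paper_cup: Bystander: white cup with blue rings, diameter 75 at the rim, 84 high; origin at the centre of its underside. To be left alone.

How it is judged:
By the outcome, as a careful person would: the job done as asked, in the order asked, and still so for the second after the job is handed in, with the robot touching nothing.
It also fails if it takes over 122 s, if anything falls off the work surface, if the arm or the gripper's body presses on something with over 40 N, if the wrist force passes 120 N, or if a joint passes its speed limit or range.

## Working session

There is one attempt and no reset: what is moved stays moved. The work goes in short steps, Python scripts to look and compute and a shell command to move; the robot and the scene stay as the last step left them, time stands still between calls to the robot, and variables do not carry over. Pictures are saved under pics/ and viewed, at most 14 in all, crops included, and the job is handed in when it is done.

```bash
ls; mkdir -p pics
python3 - <<'E'
from rig import r, vision, observe
import cv2,numpy as np
for n in("scene","top"):
    im=vision.read_camera(n); cv2.imwrite(f"pics/{n}0.png",cv2.resize(im[:,:,::-1],(800,600),interpolation=cv2.INTER_CUBIC))
    np.save(f"{n}0.npy",im)
    c=vision.calibration(n);R=np.array(c["R"]);t=np.array(c["t"]);print(n,np.round(c["intrinsics"],1).tolist(),"cam",np.round(-R.T@t,3),np.round(R,2).tolist())
print(observe())
E
```

```text
inch.py
pics
rig.py
scene [[489.0, 0.0, 261.3], [0.0, 489.0, 187.8], [0.0, 0.0, 1.0]] cam [-0.795 -0.896  0.704] [[0.57, -0.82, 0.02], [-0.31, -0.23, -0.92], [0.76, 0.52, -0.39]]
top [[379.3, 0.0, 256.6], [0.0, 379.3, 188.8], [0.0, 0.0, 1.0]] cam [0.379 0.008 1.382] [[-0.03, -1.0, 0.01], [-1.0, 0.02, -0.1], [0.1, -0.02, -1.0]]
{'time_s': 0.1, 'joints': array([-1.47129954e+00,  2.63423519e-01, -4.88248702e-02,  1.25939413e+00,
        1.40040756e-05,  1.41552106e+00]), 'dq': array([ 0.00139608, -0.00200274,  0.00136185, -0.00129632, -0.00031125,
        0.0005063 ]), 'tau': array([ 3.43275977e-03, -6.38576031e+01,  3.85062361e+01,  1.00095544e-02,
       -4.46103741e-05, -3.24282681e-07]), 'tcp_pos': array([ 0.1323034 , -0.50784258,  0.25291775]), 'eef_rot': array([-4.22738734e-04,  9.91897278e-01,  1.27041770e-01,  1.87976797e-05]), 'force': array([ 0.55992379, -0.06751497,  0.37108182]), 'ft_torque': array([ 0.00940912, -0.05506561,  0.05224644]), 'finger_force': 0.0, 'width': 0.9969713882657917}
```

View pics/top0.png

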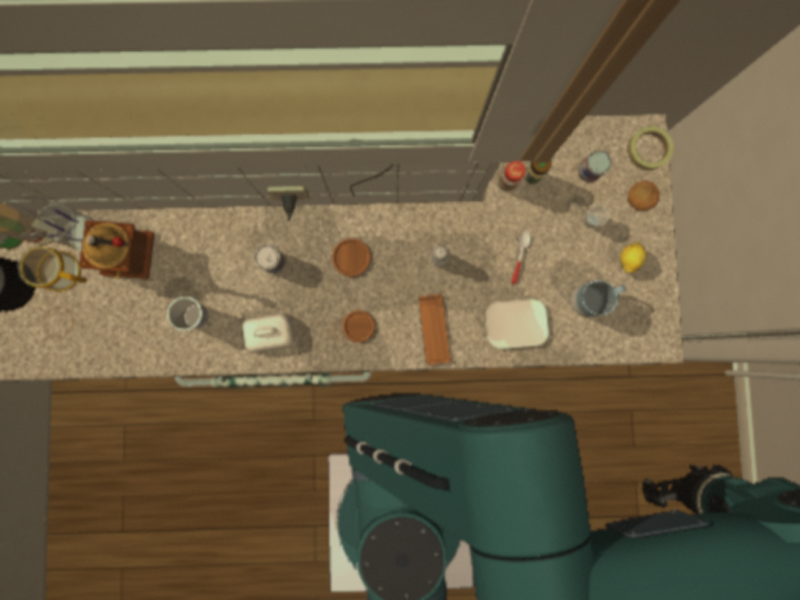

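View pics/scene0.png

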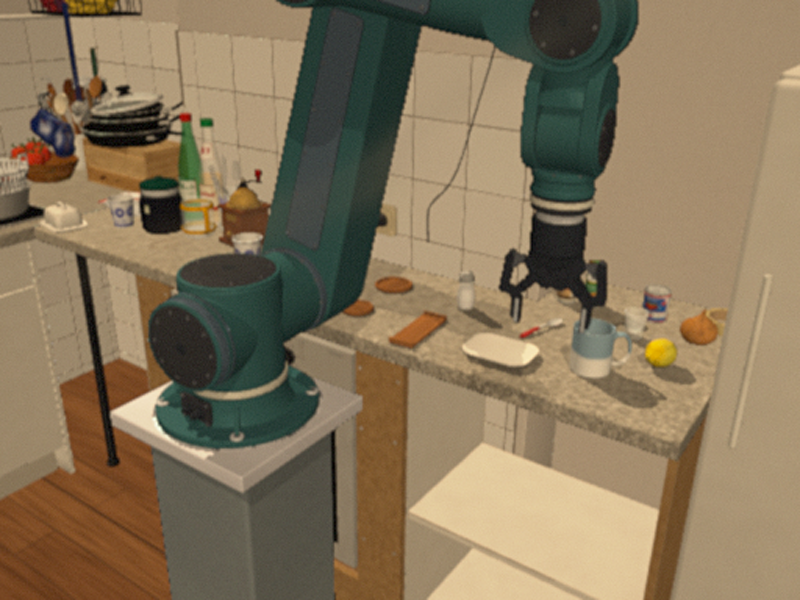

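The top view, at 800 px, shows:
- **Things to move:** tin (268,258), shaker (440,255), spoon (522,257), butter cover (266,332).
- **Rests:** large coaster (352,258), small coaster (360,326), spoon rest (435,330), dish (517,324).
- **Bystanders:** cup (186,314), mug (597,298).

In the scene view the arm hides the tin and the cover.

```bash
cat > h.py <<'E'
from rig import r, vision, observe
import cv2,numpy as np
from scipy.spatial.transform import Rotation as Ro
def cal(n):
    c=vision.calibration(n);return np.array(c["intrinsics"]),np.array(c["R"]),np.array(c["t"])
def ray(n,u,v):
    K,R,t=cal(n);d=R.T@np.linalg.inv(K)@[u,v,1];return -R.T@t,d/np.linalg.norm(d)
def pl(n,u,v,z):
    o,d=ray(n,u,v);return o+d*(z-o[2])/d[2]
def tri(a,b):
    (o,d),(p,e)=ray("top",*a),ray("scene",*b)
    s=np.linalg.lstsq(np.c_[d,-e],p-o,rcond=None)[0];A=o+d*s[0];B=p+e*s[1];return (A+B)/2,np.linalg.norm(A-B)
def proj(n,X):
    K,R,t=cal(n);p=K@(R@np.asarray(X)+t);return p[:2]/p[2]
def go(x,y,z,yaw=None):
    """shift in tool axes from the measured pose to world x,y,z (TCP); yaw = world direction of tool y"""
    s=observe();q=s["eef_rot"];R=Ro.from_quat([q[1],q[2],q[3],q[0]]).as_matrix()
    d=R.T@(np.array([x,y,z])-s["tcp_pos"])
    y0=np.arctan2(R[1,1],R[0,1]);out=None
    if yaw is not None:
        a=(yaw-y0+np.pi/2)%np.pi-np.pi/2
        yy=np.array([np.cos(y0+a),np.sin(y0+a),0]);zz=np.array([0,0,-1.]);T=np.c_[np.cross(yy,zz),yy,zz]
        out=np.round(Ro.from_matrix(R.T@T).as_rotvec(),3)
    print("d",np.round(d,4),"rv",out,"j6",round(s["joints"][5],2),"yaw",round(y0,3))
E
python3 - <<'E'
from h import *
t=np.load("top0.npy");s=np.load("scene0.npy")
a=cv2.resize(t[140:235,140:390,::-1],None,fx=3.2,fy=3.2,interpolation=cv2.INTER_CUBIC)
b=cv2.resize(s[160:252,200:450,::-1],None,fx=3.2,fy=3.2,interpolation=cv2.INTER_CUBIC)
cv2.imwrite("pics/c1.png",np.vstack([a,b]))
# masks
hsv=cv2.cvtColor(t,cv2.COLOR_RGB2HSV);hs=cv2.cvtColor(s,cv2.COLOR_RGB2HSV)
def blobs(m,roi,n,z,mn=15):
    M=np.zeros_like(m);x0,y0,x1,y1=roi;M[y0:y1,x0:x1]=m[y0:y1,x0:x1]
    c,_=cv2.findContours(M,0,1)
    for k in c:
        if cv2.contourArea(k)>mn:
            (cx,cy),(w,h),an=cv2.minAreaRect(k);mo=cv2.moments(k);u,v=mo['m10']/mo['m00'],mo['m01']/mo['m00']
            box=[np.round(pl(n,*p,z)[:2],3).tolist() for p in cv2.boxPoints(((cx,cy),(w+1,h+1),an))]
            print(n,np.round([u,v],1),np.round([w,h,an],1),"P",np.round(pl(n,u,v,z),4),box)
wood=cv2.inRange(hsv,(0,120,60),(15,255,255))
print("wood");blobs(wood,(195,140,300,240),"top",.009)
woods=cv2.inRange(hs,(0,120,60),(15,255,255))
print("woods");blobs(woods,(200,170,330,230),"scene",.009)
red=cv2.inRange(hsv,(0,130,90),(8,255,255))|cv2.inRange(hsv,(172,120,80),(180,255,255))
print("red");blobs(red,(310,140,350,190),"top",.006,5)
white=cv2.inRange(hsv,(0,0,165),(40,70,255))
print("white");blobs(white,(140,140,360,240),"top",.014)
for p in [(171,165),(281,163),(331,207),(171,208),(300,200),(336,152)]:print(p,t[p[1],p[0]],hsv[p[1],p[0]])
E
```

```text
wood
top [229.  208.4] [20. 20. 90.] P [0.443 0.087 0.009] [[0.483, 0.124], [0.481, 0.048], [0.406, 0.05], [0.407, 0.126]]
top [277.6 210.4] [44.8 15.9 82.9] P [ 0.4312 -0.0885  0.009 ] [[0.511, -0.05], [0.517, -0.112], [0.352, -0.127], [0.346, -0.066]]
top [224.4 164.4] [23. 25. 90.] P [0.604  0.1008 0.009 ] [[0.649, 0.147], [0.647, 0.052], [0.558, 0.054], [0.561, 0.149]]
woods
scene [267.4 210.5] [14.3 38.5 54. ] P [ 0.4202 -0.0973  0.009 ] [[0.347, -0.067], [0.567, -0.048], [0.497, -0.129], [0.295, -0.139]]
scene [229.8 197. ] [18. 11.  0.] P [0.4319 0.0687 0.009 ] [[0.375, 0.068], [0.455, 0.133], [0.496, 0.079], [0.413, 0.017]]
scene [251.6 182. ] [10. 23. 90.] P [0.5902 0.0888 0.009 ] [[0.607, 0.158], [0.663, 0.084], [0.573, 0.023], [0.52, 0.093]]
red
top [329.9 175.1] [ 3.5 13.6 18.4] P [ 0.5558 -0.2848  0.006 ] [[0.535, -0.269], [0.586, -0.288], [0.58, -0.304], [0.529, -0.284]]
white
top [168.5 212.2] [18.2 26.2 81.9] P [0.4345 0.3041 0.014 ] [[0.463, 0.356], [0.474, 0.259], [0.406, 0.25], [0.395, 0.346]]
top [336.2 209. ] [29.6 38.5 84.3] P [ 0.4305 -0.3002  0.014 ] [[0.489, -0.205], [0.5, -0.349], [0.39, -0.354], [0.379, -0.211]]
top [170.4 164.2] [12. 11. 90.] P [0.6086 0.2964 0.014 ] [[0.634, 0.318], [0.633, 0.274], [0.585, 0.275], [0.586, 0.318]]
top [335.4 154. ] [ 4.9 17.7 11.3] P [ 0.6321 -0.3066  0.014 ] [[0.591, -0.287], [0.659, -0.303], [0.654, -0.324], [0.586, -0.308]]
(171, 165) [164 150 124] [ 20  62 164]
(281, 163) [175 159 131] [ 19  64 175]
(331, 207) [201 187 148] [ 22  67 201]
(171, 208) [201 194 154] [ 26  60 201]
(300, 200) [154 134 100] [ 19  89 154]
(336, 152) [200 188 156] [ 22  56 200]
```

View pics/c1.png

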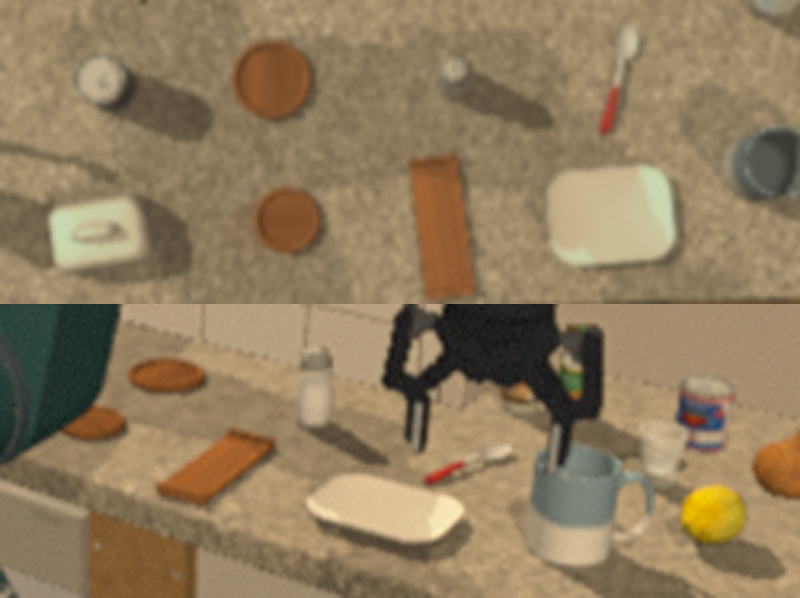

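The crop shows these pixels in the top image (crop/3.2 + 140):
- **Tin lid centre:** (172.2,165).
- **Shaker cap:** (282.2,162.5).
- **Spoon:** from (336.6,148.1) to (329.1,181.2).
- **Dish centre:** (331.1,207.3).
- **Cover bar:** (170.3,212.5).

The rests and dish match their given sizes. Next I'll triangulate what the scene view shows and plan the first move.

Run:
```python
from h import *
P=lambda *a:np.round(a[0],4)
print("tin",P(pl("top",172.2,165,.072)),"shak",P(pl("top",282.2,162.5,.09)),"lid bar",P(pl("top",170.3,212.5,.0565)))
a,b=pl("top",336.6,148.1,.006),pl("top",329.1,181.2,.006);print("spoon",P(a),P(b),P((a+b)/2),np.linalg.norm(a-b),np.arctan2(*(a-b)[[1,0]]))
f=lambda x,y:(200+x/3.2,160+(y-304)/3.2)
print("shaker cap top",tri((282.2,162.5),f(315,349)));print("dish",tri((331.1,207.3),f(386,508)))
print("coasterL",tri((224.9,164.7),f(167,375)));print("coasterS",tri((229.6,208.9),f(94,422)))
print("rest",tri((277.9,210.5),f(218,465)));print("handle end",tri((329.1,181.2),f(427,478)),"bowl tip",tri((336.6,148.1),f(513,451)))
for X in[(.6,.28,.072),(.6,.28,0),(.43,.29,.05)]:print(proj("scene",X))
go(.6,.285,.25,0)
```

```text
tin [0.596 0.278 0.072] shak [ 0.5927 -0.1039  0.09  ] lid bar [0.4316 0.2886 0.0565]
spoon [ 0.6555 -0.314   0.006 ] [ 0.5332 -0.2807  0.006 ] [ 0.5944 -0.2973  0.006 ] 0.12674316851393172 -0.2654854004858066
shaker cap top (array([ 0.59465488, -0.10604329,  0.08515846]), np.float64(0.004197085212192154))
dish (array([ 0.43807   , -0.28406372,  0.00951848]), np.float64(0.002444449384354345))
coasterL (array([0.60516477, 0.09832656, 0.00081993]), np.float64(0.0030643796038641396))
coasterS (array([0.44315361, 0.08303139, 0.00169428]), np.float64(0.005902745842651271))
rest (array([ 0.43175058, -0.09101961,  0.0032869 ]), np.float64(0.002604497765500043))
handle end (array([ 0.53369035, -0.2815013 ,  0.00394226]), np.float64(0.000823132623292971)) bowl tip (array([ 0.65883761, -0.31864487, -0.0026257 ]), np.float64(0.0059139252515332105))
[213.52708631 155.20948245]
[213.89406761 172.3489538 ]
[181.91867465 172.3360252 ]
d [ 0.6524 -0.6494  0.0036] rv [-1.000e-03 -1.000e-03 -1.316e+00] j6 1.42 yaw -1.316
```

```bash
T="0"; python3 inch.py '[0,0,-1.316,0.652,-0.649,0,1,0,0,-1.316,0.652,-0.649,0,1,0,0,-1.316,0.652,-0.649,0,1,0,0,-1.316,0.652,-0.649,0,1,0,0,-1.316,0.652,-0.649,0,1,0,0,-1.316,0.652,-0.649,0,1,0,0,-1.316,0.652,-0.649,0,1,0,0,-1.316,0.652,-0.649,0,1,0,0,-1.316,0.652,-0.649,0,1,0,0,-1.316,0.652,-0.649,0,1]' 40
python3 - <<'E'
from h import *
go(.6,.285,.25,0)
t=vision.read_camera("top");s=vision.read_camera("scene");np.save("top1.npy",t);np.save("scene1.npy",s)
a=cv2.resize(t[140:235,140:240,::-1],None,fx=4,fy=4,interpolation=cv2.INTER_CUBIC)
b=cv2.resize(s[120:215,140:240,::-1],None,fx=4,fy=4,interpolation=cv2.INTER_CUBIC)
cv2.imwrite("pics/c2.png",np.hstack([a,b]))
E
```

```text
time_s: 1.35
tcp_pos: [0.4497, 0.0309, 0.2532]
eef_rot: [0.0, 0.707, 0.707, 0.0]
force: [1.1, -1.1, -0.6]
width: 1.003
finger_force: 0.0
d [0.254  0.1504 0.0032] rv [0. 0. 0.] j6 1.46 yaw 0.0
```

View pics/c2.png

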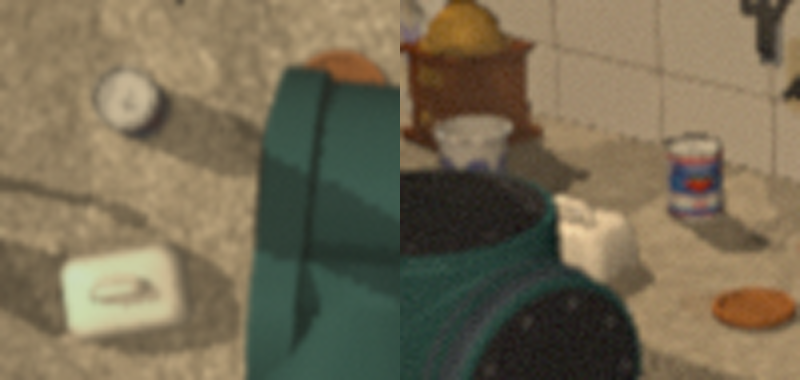

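The scene view shows the tin's top centre at full-image pixel (213.8,156), within 1 px of where the top-view fix puts it, so the tin is at (0.5965, 0.2785) and 72 high.

```bash
python3 inch.py '[0,0,0,0.248,0.147,0.003,1,0,0,0,0.248,0.147,0.003,1,0,0,0,0.248,0.147,0.003,1,0,0,0,0.248,0.147,0.003,1,0,0,0,0.248,0.147,0.003,1,0,0,0,0.248,0.147,0.06,1,0,0,0,0.248,0.147,0.12,1,0,0,0,0.248,0.147,0.17,1,0,0,0,0.248,0.147,0.208,1,0,0,0,0.248,0.147,0.208,1]'
python3 inch.py '[0,0,0,0,0,0,0,0,0,0,0,0,0,0,0,0,0,0,0,0,0,0,0,0,0,0,0,0,0,0,0,0,0,0,0]' 40
```

```text
time_s: 2.7
tcp_pos: [0.5944, 0.2757, 0.0428]
eef_rot: [-0.001, 0.707, 0.707, -0.002]
force: [-0.2, -0.3, 0.9]
width: 0.999
finger_force: 0.0
time_s: 3.32
tcp_pos: [0.5974, 0.277, 0.0476]
eef_rot: [0.001, 0.707, 0.707, 0.002]
force: [1.5, -0.9, 4.8]
width: 0.66
finger_force: 41.7
```

```bash
python3 inch.py '[0,0,0,0,0,-0.03,0,0,0,0,0,0,-0.06,0,0,0,0,-0.06,0.003,-0.06,0,0,0,0,-0.12,0.006,-0.06,0,0,0,0,-0.178,0.007,-0.06,0,0,0,0,-0.178,0.007,-0.06,0,0,0,0,-0.178,0.007,-0.06,0,0,0,0,-0.178,0.007,-0.03,0,0,0,0,-0.178,0.007,-0.014,0,0,0,0,-0.178,0.007,-0.012,0]'
python3 - <<'E'
from h import *
go(.6045,.0985,.0536,0)
E
```

```text
time_s: 4.58
tcp_pos: [0.6025, 0.0996, 0.0565]
eef_rot: [-0.001, 0.707, 0.708, -0.001]
force: [0.6, 0.4, -2.6]
width: 0.662
finger_force: 43.7
d [-0.0011  0.002   0.0029] rv [-0.002 -0.     0.001] j6 1.6 yaw 0.001
```

```bash
python3 inch.py '[0,0,0,0,0.001,0.003,0,0,0,0,0,0.001,0.003,0,0,0,0,0,0.001,0.006,0,0,0,0,0,0.001,0.006,0]'
```

```text
time_s: 5.08
tcp_pos: [0.6045, 0.0988, 0.0526]
eef_rot: [0.001, 0.707, 0.707, 0.001]
force: [-3.2, -0.6, 12.4]
width: 0.667
finger_force: 44.6
```

```bash
python3 inch.py '[0,0,0,0,0,0,1,0,0,0,0,0,0,1,0,0,0,0,0,0,1,0,0,0,0,0,-0.04,1,0,0,0,0,0,-0.1,1,0,0,0,0,0,-0.15,1,0,0,0,-0.06,-0.04,-0.18,1,0,0,0,-0.12,-0.08,-0.18,1,0,0,0,-0.2,-0.1,-0.18,1,0,0,0,-0.2,-0.1,-0.18,1]'
python3 - <<'E'
from h import *
go(.593,-.105,.19,0)
t=vision.read_camera("top");s=vision.read_camera("scene");np.save("top2.npy",t);np.save("scene2.npy",s)
a=cv2.resize(t[130:235,140:240,::-1],None,fx=4,fy=4,interpolation=cv2.INTER_CUBIC)
b=cv2.resize(s[130:235,190:290,::-1],None,fx=4,fy=4,interpolation=cv2.INTER_CUBIC)
cv2.imwrite("pics/c3.png",np.hstack([a,b]))
E
```

```text
time_s: 6.32
tcp_pos: [0.503, -0.1032, 0.2316]
eef_rot: [0.0, 0.707, 0.707, 0.0]
force: [1.1, 0.2, -0.1]
width: 0.998
finger_force: 0.0
d [-0.0017  0.09    0.0417] rv [ 0.001  0.    -0.001] j6 1.21 yaw -0.001
```

View pics/c3.png

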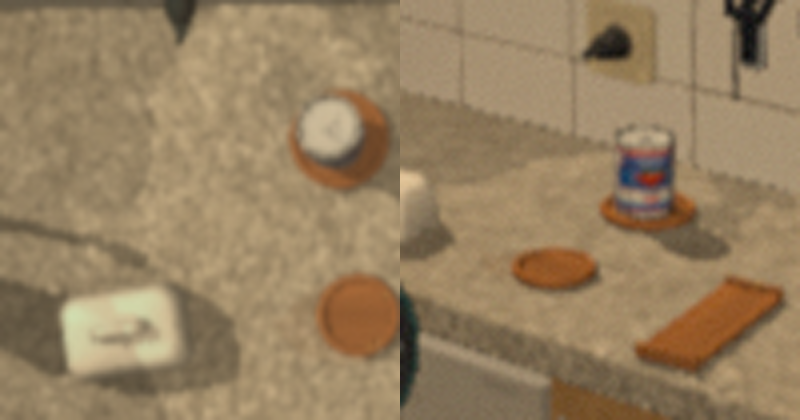

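The tin's top is at full pixel (223.2,162.8), standing inside the large coaster. The small coaster is fully visible in the scene view at (229,196.8).

```bash
python3 -c "
from h import *
print(pl('top',223.25,162.75,.077),tri((229.6,208.9),(229,196.4)))"
python3 inch.py '[0,0,0,-0.002,0.05,0,1,0,0,0,-0.002,0.091,0,1,0,0,0,-0.002,0.091,0,1,0,0,0,-0.002,0.091,0.05,1,0,0,0,-0.002,0.091,0.1,1,0,0,0,-0.002,0.091,0.15,1,0,0,0,-0.002,0.091,0.179,1,0,0,0,-0.002,0.091,0.179,1,0,0,0,-0.002,0.091,0.179,1]'
python3 inch.py '[0,0,0,0,0,0,0,0,0,0,0,0,0,0,0,0,0,0,0,0,0,0,0,0,0,0,0,0,0,0,0,0,0,0,0,0,0,0,0,0,0,0]' 30
```

```text
[0.59881536 0.10008757 0.077     ] (array([0.44266168, 0.08345436, 0.00357985]), np.float64(0.0045678755114930665))
time_s: 7.55
tcp_pos: [0.5955, -0.1032, 0.0537]
eef_rot: [0.001, 0.707, 0.707, 0.0]
force: [0.6, 0.4, -0.4]
width: 0.998
finger_force: 0.0
time_s: 8.3
tcp_pos: [0.5957, -0.1034, 0.0533]
eef_rot: [0.001, 0.707, 0.707, 0.0]
force: [-1.2, 0.6, 8.7]
width: 0.46
finger_force: 29.5
```

```bash
python3 inch.py '[0,0,0,0,0,-0.03,0,0,0,0,0,0,-0.06,0,0,0,0,0,0,-0.06,0,0,0,0,0.045,-0.038,-0.06,0,0,0,0,0.09,-0.076,-0.06,0,0,0,0,0.14,-0.115,-0.06,0,0,0,0,0.189,-0.153,-0.06,0,0,0,0,0.189,-0.153,-0.06,0,0,0,0,0.189,-0.153,-0.03,0,0,0,0,0.189,-0.153,-0.012,0]'
python3 inch.py '[0,0,0,0,0,0,0,0,0,0,0,0,0.003,0,0,0,0,0,0,0.003,0]'
```

```text
time_s: 9.55
tcp_pos: [0.4418, 0.0855, 0.0628]
eef_rot: [-0.0, 0.707, 0.707, -0.0]
force: [0.5, -0.3, -1.3]
width: 0.458
finger_force: 30.7
time_s: 9.93
tcp_pos: [0.4424, 0.0856, 0.0616]
eef_rot: [0.0, 0.707, 0.707, 0.0]
force: [-0.1, -0.8, -0.5]
width: 0.458
finger_force: 30.7
```

```bash
python3 inch.py '[0,0,0,0,0,0.002,0,0,0,0,0,0,0.004,0,0,0,0,0,0,0.004,0,0,0,0,0,0,0.004,0]'
```

```text
time_s: 10.42
tcp_pos: [0.4423, 0.0857, 0.0582]
eef_rot: [0.001, 0.707, 0.707, 0.0]
force: [-4.8, 0.2, 21.1]
width: 0.459
finger_force: 33.7
```

Seated, as the force shows. I'll release, retreat and look, going towards the spoon.

```bash
python3 inch.py '[0,0,0,0,0,0,1,0,0,0,0,0,0,1,0,0,0,0,0,0,1,0,0,0,0,0,-0.04,1,0,0,0,0,0,-0.1,1,0,0,0,0,0,-0.15,1,0,0,0,-0.06,0.0,-0.18,1,0,0,0,-0.12,0.02,-0.18,1,0,0,0,-0.18,0.04,-0.18,1,0,0,0,-0.2,0.05,-0.18,1]'
python3 - <<'E'
from h import *
t=vision.read_camera("top");s=vision.read_camera("scene");np.save("top3.npy",t);np.save("scene3.npy",s)
a=cv2.resize(t[145:235,210:310,::-1],None,fx=4,fy=4,interpolation=cv2.INTER_CUBIC)
b=cv2.resize(s[130:220,200:300,::-1],None,fx=4,fy=4,interpolation=cv2.INTER_CUBIC)
cv2.imwrite("pics/c4.png",np.hstack([a,b]))
go(.5944,-.2973,.12,-.2655+np.pi/2)
E
```

```text
time_s: 11.68
tcp_pos: [0.4926, -0.1172, 0.2371]
eef_rot: [0.0, 0.708, 0.706, -0.0]
force: [0.9, 1.1, 0.6]
width: 1.001
finger_force: 0.0
d [-0.1803  0.1021  0.1167] rv [-0.    -0.    -1.308] j6 1.18 yaw -0.003
```

View pics/c4.png

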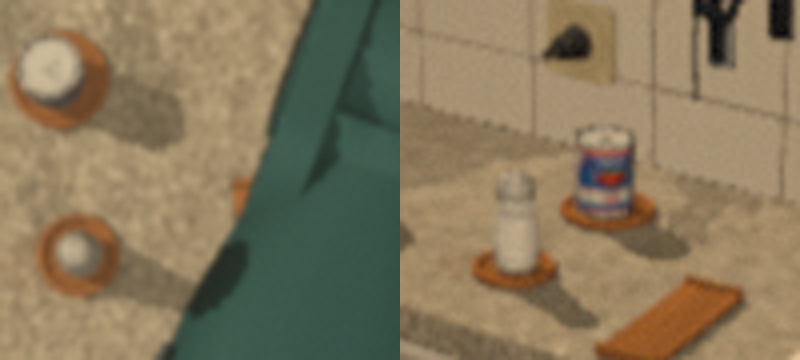

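The salt shaker stands centred in the small coaster (crop (78,252)) and the tin is inside its rim. Now the spoon: the red and bright centroids give an angle of −0.275 and a middle at (0.595,−0.298).

```bash
python3 inch.py '[0,0,-0.188,-0.06,0.03,0,0.4,0,0,-0.376,-0.12,0.06,0,0.4,0,0,-0.56,-0.181,0.102,0.04,0.4,0,0,-0.75,-0.181,0.102,0.06,0.4,0,0,-0.94,-0.181,0.102,0.08,0.4,0,0,-1.12,-0.181,0.102,0.1,0.4,0,0,-1.3,-0.181,0.102,0.117,0.4,0,0,-1.3,-0.181,0.102,0.117,0.4,0,0,-1.3,-0.181,0.102,0.117,0.4]'
python3 - <<'E'
from h import *
go(.595,-.298,.026,-.275+np.pi/2)
E
```

```text
time_s: 12.9
tcp_pos: [0.5943, -0.2949, 0.1211]
eef_rot: [0.0, 0.137, 0.991, -0.0]
force: [0.7, 0.4, -0.2]
width: 0.401
finger_force: 0.0
d [-0.0014 -0.0028  0.0951] rv [-0.     0.001  0.001] j6 -0.31 yaw 1.296
```

```bash
python3 inch.py '[0,0,0,-0.001,-0.003,0.05,0.4,0,0,0,-0.001,-0.003,0.08,0.4,0,0,0,-0.001,-0.003,0.09,0.4,0,0,0,-0.001,-0.003,0.095,0.4,0,0,0,-0.001,-0.003,0.095,0.4]'
python3 inch.py '[0,0,0,0,0,0,0,0,0,0,0,0,0,0,0,0,0,0,0,0,0,0,0,0,0,0,0,0]' 30
```

```text
time_s: 13.52
tcp_pos: [0.5947, -0.2987, 0.0263]
eef_rot: [0.001, 0.135, 0.991, -0.0]
force: [0.5, -0.7, -0.3]
width: 0.399
finger_force: 0.0
time_s: 14.02
tcp_pos: [0.5948, -0.2987, 0.0266]
eef_rot: [0.001, 0.135, 0.991, -0.0]
force: [-1.3, 0.7, 5.8]
width: 0.225
finger_force: 29.2
```

```bash
python3 inch.py '[0,0,0,0,0,-0.03,0,0,0,0,0,0,-0.06,0,0,0,0,0,0,-0.06,0,0,0,0,0,0,-0.06,0]'
python3 - <<'E'
from h import *
go(.4315,-.0895,.085,.094+np.pi/2)
E
```

```text
time_s: 14.52
tcp_pos: [0.5941, -0.2984, 0.0852]
eef_rot: [0.0, 0.135, 0.991, -0.0]
force: [-0.5, -0.3, -0.5]
width: 0.22
finger_force: 29.1
d [2.126e-01 1.577e-01 2.000e-04] rv [-0.     0.    -0.365] j6 -0.32 yaw 1.3
```

```bash
python3 inch.py '[0,0,-0.09,0.05,0.037,0,0,0,0,-0.18,0.1,0.074,0,0,0,0,-0.27,0.15,0.111,0,0,0,0,-0.365,0.19,0.14,0,0,0,0,-0.365,0.213,0.158,0,0,0,0,-0.365,0.213,0.158,0,0,0,0,-0.365,0.213,0.158,0.03,0,0,0,-0.365,0.213,0.158,0.03,0]'
python3 - <<'E'
from h import *
go(.4315,-.0895,.036,.094+np.pi/2)
s=vision.read_camera("scene");cv2.imwrite("pics/c5.png",cv2.resize(s[150:250,200:350,::-1],None,fx=5,fy=5,interpolation=cv2.INTER_CUBIC))
E
```

```text
time_s: 15.52
tcp_pos: [0.4306, -0.0892, 0.0539]
eef_rot: [-0.001, -0.047, 0.999, 0.001]
force: [-0.5, -0.7, 0.9]
width: 0.221
finger_force: 29.2
d [-0.001  -0.0004  0.0179] rv [ 0.001 -0.003 -0.   ] j6 -0.48 yaw 1.665
```

View pics/c5.png

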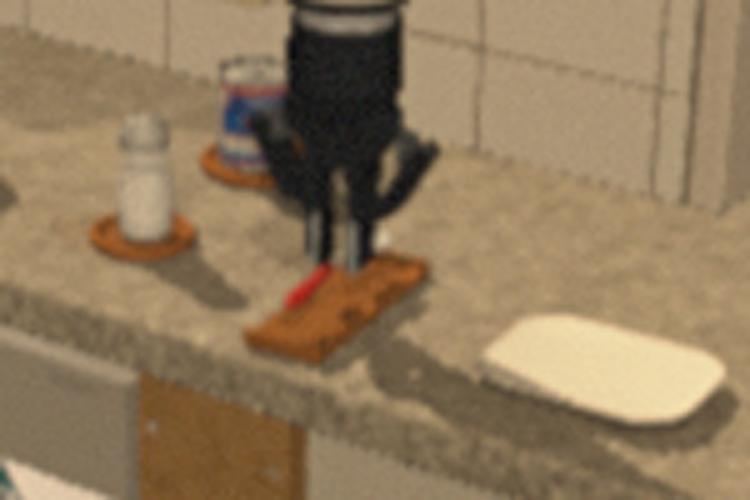

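The spoon is held level over the rest, with its red handle end at full pixel (257.8,210).

```bash
python3 -c "
from h import *
print(pl('scene',257.8,210,.031))"
python3 inch.py '[0,0,0,-0.001,0,0.01,0,0,0,0,-0.001,0,0.016,0,0,0,0,-0.001,0,0.018,0,0,0,0,-0.001,0,0.019,0,0,0,0,-0.001,0,0.019,0]'
```

```text
[ 0.36631148 -0.09602518  0.031     ]
time_s: 16.2
tcp_pos: [0.4323, -0.0891, 0.0364]
eef_rot: [0.0, -0.047, 0.999, -0.0]
force: [0.1, 0.1, -1.1]
width: 0.221
finger_force: 29.2
```

Handle end is exactly as expected. Lower the last 2 mm.

```bash
python3 inch.py '[0,0,0,0,0,0.002,0,0,0,0,0,0,0.002,0,0,0,0,0,0,0.003,0,0,0,0,0,0,0.003,0]'
```

```text
time_s: 16.7
tcp_pos: [0.4325, -0.0892, 0.0343]
eef_rot: [0.001, -0.047, 0.999, -0.0]
force: [-6.3, 3.1, 27.4]
width: 0.219
finger_force: 33.9
```

```bash
python3 inch.py '[0,0,0,0,0,-0.001,0.45,0,0,0,0,0,-0.001,0.45,0,0,0,0,0,-0.001,0.45,0,0,0,0,0,-0.04,0.45,0,0,0,0,0,-0.1,0.45,0,0,0,0,0,-0.16,0.45,0,0,0,0,0,-0.2,0.6,0,0,0,0,0.06,-0.2,0.6,0,0,0,0,0.12,-0.2,0.6,0,0,0,0,0.16,-0.2,0.6]'
python3 - <<'E'
from h import *
t=vision.read_camera("top");s=vision.read_camera("scene");np.save("top4.npy",t);np.save("scene4.npy",s)
a=cv2.resize(t[190:235,150:200,::-1],None,fx=8,fy=8,interpolation=cv2.INTER_CUBIC)
b=cv2.resize(s[155:235,155:265,::-1],None,fx=4.5,fy=4.5,interpolation=cv2.INTER_CUBIC)[:360,:400]
c=cv2.resize(t[185:235,250:350,::-1],None,fx=4,fy=4,interpolation=cv2.INTER_CUBIC)
d=cv2.resize(s[180:230,230:330,::-1],None,fx=4,fy=4,interpolation=cv2.INTER_CUBIC)
cv2.imwrite("pics/c6.png",np.vstack([np.hstack([a,b]),np.hstack([c,d])]))
hsv=cv2.cvtColor(t,cv2.COLOR_RGB2HSV)
for V in(150,165,180):
    m=cv2.inRange(hsv,(0,0,V),(40,85,255));m[:,:150]=0;m[:190]=0;m[:,360:]=0
    for k in cv2.findContours(m,0,1)[0]:
        if cv2.contourArea(k)>200:
            q=cv2.minAreaRect(k);print(V,np.round(q[0],1),np.round(q[1],1),round(q[2],1))
print(observe()["tcp_pos"])
E
```

```text
time_s: 17.95
tcp_pos: [0.4165, 0.0722, 0.2333]
eef_rot: [0.0, -0.047, 0.999, 0.0]
force: [0.4, 0.6, -0.2]
width: 0.602
finger_force: 0.0
150 [293.4 322.7] [94.5 40.4] 61.2
150 [164.2 216.1] [26.7 43.7] 52.3
150 [332.5 206.5] [33. 45.] 90.0
165 [285.9 297.6] [54.8 27.4] 39.0
165 [168.5 216. ] [30. 27.] 90.0
165 [331.1 206.3] [30.1 41.6] 85.6
180 [288.7 298.5] [49.6 25.1] 42.4
180 [169.3 212.2] [18.6 26.8] 80.5
180 [330.3 206.6] [29.2 38.6] 85.2
[0.4164292  0.07302063 0.23323534]
```

View pics/c6.png

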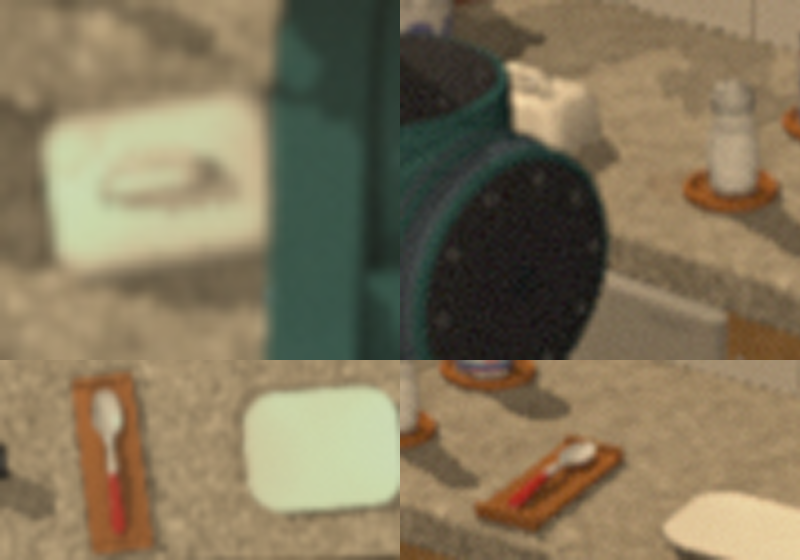

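The spoon lies along the middle of the rest, and the dish is fully lit. The cover's bar is at about full pixel (168.7,212.4), partly hidden in the scene view. I'll measure the cover and dish more exactly from the stored frames.

Run:
```python
from h import *
L=[np.load(f"scene{i}.npy")[150:200,150:210,::-1] for i in(1,2,3)]
T=[np.load(f"top{i}.npy")[190:235,150:195,::-1] for i in(0,2)]
up=lambda i,f:cv2.resize(i,None,fx=f,fy=f,interpolation=cv2.INTER_CUBIC)
tm=np.mean([np.load(f"top{i}.npy")[190:235,150:195,::-1] for i in(0,1,2)],0).astype(np.uint8)
a=np.hstack([up(x,4.4) for x in L]);b=up(tm,8)
g=np.zeros((360,792,3),np.uint8);g[:,:360]=b
e=cv2.createCLAHE(4,(2,2)).apply(cv2.cvtColor(b,6));g[:,400:760]=e[...,None]
cv2.imwrite("pics/c7.png",np.vstack([a,g]))
# soft sub-pixel outlines
def outl(im,roi,thr,name,z):
    x0,y0,x1,y1=roi;c=up(im[y0:y1,x0:x1],8);c=cv2.GaussianBlur(c,(0,0),3)
    v=c.max(2)
    m=(v>thr).astype(np.uint8);k=max(cv2.findContours(m,0,1)[0],key=cv2.contourArea);h=cv2.convexHull(k)
    q=cv2.minAreaRect(h);mo=cv2.moments(h);f=lambda p:((p[0]+.5)/8-.5+x0,(p[1]+.5)/8-.5+y0)
    bx=[pl(name,*f(p),z) for p in cv2.boxPoints(q)];e=sorted([(np.linalg.norm(bx[1]-bx[0]),tuple(np.round((bx[1]-bx[0])[:2],4))),(np.linalg.norm(bx[2]-bx[1]),tuple(np.round((bx[2]-bx[1])[:2],4)))])
    l=e[1][1];print(thr,"ctr",np.round(np.mean(bx,0)[:2],4),"mom",np.round(pl(name,*f((mo['m10']/mo['m00'],mo['m01']/mo['m00'])),z)[:2],4),"size",round(e[0][0],4),round(e[1][0],4),"ang x",round((np.arctan2(l[1],l[0])%np.pi)-np.pi/2,3))
for th in(170,178,186):outl(np.load("top4.npy"),(300,185,365,232),th,"top",.014)
print("lid")
for i in(0,2):
    for th in(170,178,186):outl(np.load(f"top{i}.npy"),(150,190,190,232),th,"top",.03)
```

```text
170 ctr [ 0.4396 -0.2834] mom [ 0.4408 -0.2817] size 0.1107 0.1526 ang x 0.021
178 ctr [ 0.4399 -0.279 ] mom [ 0.4395 -0.2792] size 0.107 0.1415 ang x 0.059
186 ctr [ 0.4396 -0.2791] mom [ 0.4393 -0.2794] size 0.1051 0.1397 ang x 0.062
lid
170 ctr [0.4342 0.2972] mom [0.4338 0.2976] size 0.0687 0.0978 ang x 0.146
178 ctr [0.434  0.2973] mom [0.4338 0.2978] size 0.0665 0.0958 ang x 0.141
186 ctr [0.4339 0.2975] mom [0.4338 0.2981] size 0.0639 0.0936 ang x 0.141
170 ctr [0.435  0.2968] mom [0.4347 0.2968] size 0.0696 0.0985 ang x 0.127
178 ctr [0.4349 0.297 ] mom [0.4347 0.297 ] size 0.0673 0.0968 ang x 0.125
186 ctr [0.4349 0.2971] mom [0.4347 0.2972] size 0.065 0.095 ang x 0.122
```

View pics/c7.png

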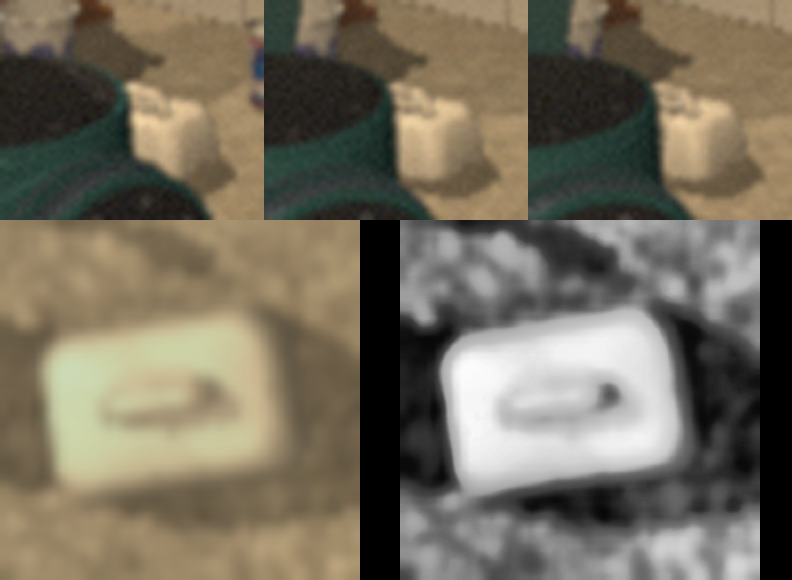

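The cover's bar centre is (0.4344,0.2947), which agrees with the outline of its top face, at yaw +0.134. The dish centre is (0.4397,−0.279) at yaw +0.060, and its measured size of 107 × 141 matches. I'll check the bar height and approach.

```bash
python3 - <<'E'
from h import *
print(tri((175.2,210.9),(187.1,171.5)),proj("scene",(.438,.271,.058)))
go(.4344,.2947,.15,.134)
E
python3 inch.py '[0,0,0.18,0,0.04,0,0.4,0,0,0.36,0,0.08,0,0.4,0,0,0.54,0,0.12,0,0.4,0,0,0.72,0,0.16,0,0.4,0,0,0.9,0,0.2,0,0.4,0,0,1.08,0,0.22,0,0.4,0,0,1.26,0,0.22,0,0.4,0,0,1.44,0,0.22,0,0.4,0,0,1.53,0,0.22,0,0.4,0,0,1.53,0,0.22,0,0.4]'
python3 - <<'E'
from h import *
go(.4344,.2947,.11,.134)
E
```

```text
(array([0.43712852, 0.27133407, 0.05551025]), np.float64(0.0010803149904112534)) [187.15370545 170.80475876]
d [-0.0396  0.2188  0.0834] rv [ 0.000e+00 -1.000e-03  1.535e+00] j6 -0.12 yaw 1.669
time_s: 19.3
tcp_pos: [0.3968, 0.2888, 0.2331]
eef_rot: [-0.0, 0.658, 0.753, -0.0]
force: [0.5, -0.7, 1.0]
width: 0.401
finger_force: 0.0
d [0.0008 0.0381 0.123 ] rv [-0.     0.     0.001] j6 1.9 yaw 0.135
```

Bar end height measured as 55 mm, which fits its 51–62 range. Descend.

```bash
python3 inch.py '[0,0,0,0.001,0.038,0,0.4,0,0,0,0.001,0.038,0.05,0.4,0,0,0,0.001,0.038,0.1,0.4,0,0,0,0.001,0.038,0.13,0.4,0,0,0,0.001,0.038,0.15,0.4,0,0,0,0.001,0.038,0.158,0.4,0,0,0,0.001,0.038,0.161,0.4,0,0,0,0.001,0.038,0.161,0.4]'
python3 - <<'E'
from h import *
go(.4344,.2947,.071,.134)
s=vision.read_camera("scene");cv2.imwrite("pics/c8.png",cv2.resize(s[120:200,150:250,::-1],None,fx=6,fy=6,interpolation=cv2.INTER_CUBIC))
E
```

```text
time_s: 20.3
tcp_pos: [0.4344, 0.2954, 0.0728]
eef_rot: [0.0, 0.658, 0.753, 0.0]
force: [0.7, -0.3, 0.5]
width: 0.403
finger_force: 0.0
d [-0.0007 -0.0001  0.0018] rv [ 0.001 -0.     0.001] j6 1.88 yaw 0.135
```

View pics/c8.png

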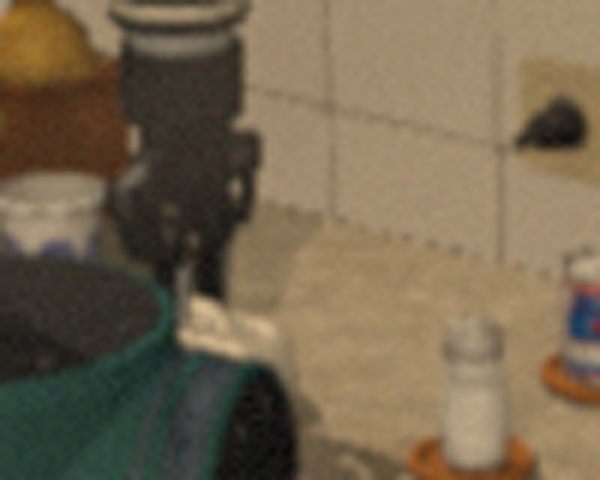

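The fingers straddle the bar at crop (190,295). Close and lift slightly.

```bash
python3 inch.py '[0,0,0,0,0,0.001,0,0,0,0,0,0,0.001,0,0,0,0,0,0,0.001,0,0,0,0,0,0,0.001,0,0,0,0,0,0,0.001,0,0,0,0,0,0,0.001,0]' 60
python3 - <<'E'
from h import *
o=observe();print(o["tcp_pos"],o["width"],o["force"]);go(.4344,.2947,.0715)
E
```

```text
time_s: 21.1
tcp_pos: [0.4339, 0.2954, 0.0714]
eef_rot: [-0.0, 0.658, 0.753, -0.0]
force: [-4.4, 0.3, 5.0]
width: 0.103
finger_force: 62.3
[0.43386184 0.29536268 0.07137046] 0.10258313208708142 [-4.4033848   0.28095581  5.02745138]
d [-0.0007  0.0004 -0.0001] rv None j6 1.88 yaw 0.135
```

```bash
python3 inch.py '[0,0,0,0,0,-0.03,0,0,0,0,0,0,-0.07,0,0,0,0,0,0,-0.12,0,0,0,0,0,0,-0.17,0,0,0,0,0,0,-0.19,0,0,0,0,0,0,-0.19,0]'
python3 - <<'E'
from h import *
go(.4397,-.279,.26,.060)
E
```

```text
time_s: 21.85
tcp_pos: [0.4348, 0.2955, 0.2621]
eef_rot: [0.001, 0.658, 0.753, 0.001]
force: [-0.2, -0.7, -4.6]
width: 0.107
finger_force: 61.3
d [-0.57   -0.0724  0.0016] rv [ 0.002 -0.001  0.075] j6 1.88 yaw 0.135
```

```bash
python3 inch.py '[0,0,0,-0.04,-0.005,0,0,0,0,0.01,-0.09,-0.011,0,0,0,0,0.02,-0.14,-0.018,0,0,0,0,0.03,-0.19,-0.024,0,0,0,0,0.04,-0.24,-0.03,0,0,0,0,0.05,-0.29,-0.037,0,0,0,0,0.06,-0.34,-0.043,0,0,0,0,0.07,-0.39,-0.05,0,0,0,0,0.075,-0.44,-0.056,0,0,0,0,0.075,-0.49,-0.062,0,0]'
python3 - <<'E'
from h import *
go(.4397,-.278,.14,.060)
E
```

```text
time_s: 23.1
tcp_pos: [0.4379, -0.2001, 0.2597]
eef_rot: [-0.001, 0.686, 0.728, -0.0]
force: [1.4, -0.7, -1.9]
width: 0.103
finger_force: 61.2
d [-0.078  -0.0026  0.1196] rv [-0.001 -0.001 -0.   ] j6 0.91 yaw 0.06
```

```bash
python3 inch.py '[0,0,0,-0.04,-0.002,0,0,0,0,0,-0.078,-0.003,0,0,0,0,0,-0.078,-0.003,0.05,0,0,0,0,-0.078,-0.003,0.1,0,0,0,0,-0.078,-0.003,0.12,0,0,0,0,-0.078,-0.003,0.12,0,0,0,0,-0.078,-0.003,0.12,0]'
python3 - <<'E'
from h import *
go(.4397,-.278,.0875,.060)
t=vision.read_camera("top");s=vision.read_camera("scene")
a=cv2.resize(t[180:240,290:390,::-1],None,fx=4,fy=4,interpolation=cv2.INTER_CUBIC)
b=cv2.resize(s[150:250,280:380,::-1],None,fx=4,fy=4,interpolation=cv2.INTER_CUBIC)
cv2.imwrite("pics/c9.png",np.hstack([np.pad(a,((0,160),(0,0),(0,0))),b]))
E
```

```text
time_s: 23.98
tcp_pos: [0.4404, -0.2767, 0.1416]
eef_rot: [0.0, 0.686, 0.728, -0.0]
force: [-0.3, 0.2, -2.9]
width: 0.106
finger_force: 61.2
d [-0.0012 -0.0007  0.0541] rv [0. 0. 0.] j6 0.79 yaw 0.06
```

View pics/c9.png

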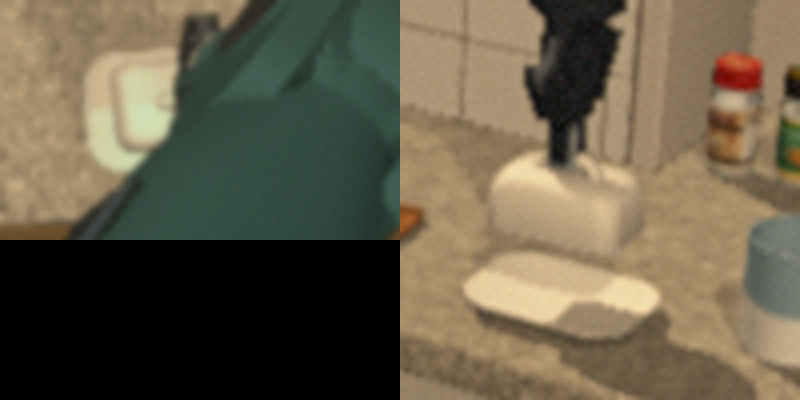

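The cover is held level and square above the dish, whose centre is at crop (562,295), so I'll lower it.

```bash
python3 inch.py '[0,0,0,-0.001,-0.001,0.03,0,0,0,0,-0.001,-0.001,0.045,0,0,0,0,-0.001,-0.001,0.052,0,0,0,0,-0.001,-0.001,0.054,0,0,0,0,-0.001,-0.001,0.054,0,0,0,0,-0.001,-0.001,0.056,0,0,0,0,-0.001,-0.001,0.057,0,0,0,0,-0.001,-0.001,0.057,0]'
```

```text
time_s: 25.08
tcp_pos: [0.439, -0.2779, 0.0852]
eef_rot: [0.0, 0.686, 0.728, -0.0]
force: [-7.0, 0.2, 13.3]
width: 0.109
finger_force: 63.3
```

Contact at the expected height. Release by a small opening, raise, move clear and look.

```bash
python3 inch.py '[0,0,0,0,0,0,0.4,0,0,0,0,0,0,0.4,0,0,0,0,0,0,0.4,0,0,0,0,0,-0.04,0.4,0,0,0,0,0,-0.1,0.4,0,0,0,0,0,-0.15,0.4,0,0,0,0.06,0,-0.17,0.4,0,0,0,0.12,0,-0.17,0.4,0,0,0,0.18,0,-0.17,0.4,0,0,0,0.24,0,-0.17,0.4]'
python3 inch.py '[0,0,0,0.06,0,0,0.4,0,0,0,0.12,0,0,0.4,0,0,0,0.18,0,0,0.4,0,0,0,0.2,0,0,0.4,0,0,0,0.2,0,0,0.4,0,0,0,0.2,0,0,0.4]'
python3 - <<'E'
from h import *
t=vision.read_camera("top");s=vision.read_camera("scene");np.save("top5.npy",t);np.save("scene5.npy",s)
a=cv2.resize(t[180:240,295:360,::-1],None,fx=6,fy=6,interpolation=cv2.INTER_CUBIC)
b=cv2.resize(s[160:250,260:360,::-1],None,fx=4,fy=4,interpolation=cv2.INTER_CUBIC)
cv2.imwrite("pics/c10.png",np.hstack([a,b]))
E
```

```text
time_s: 26.32
tcp_pos: [0.4245, -0.0364, 0.2544]
eef_rot: [0.0, 0.686, 0.728, 0.0]
force: [1.8, 0.4, 0.0]
width: 0.407
finger_force: 0.0
time_s: 27.08
tcp_pos: [0.4129, 0.161, 0.2542]
eef_rot: [0.0, 0.686, 0.728, -0.0]
force: [0.4, -0.8, 0.2]
width: 0.403
finger_force: 0.0
```

View pics/c10.png

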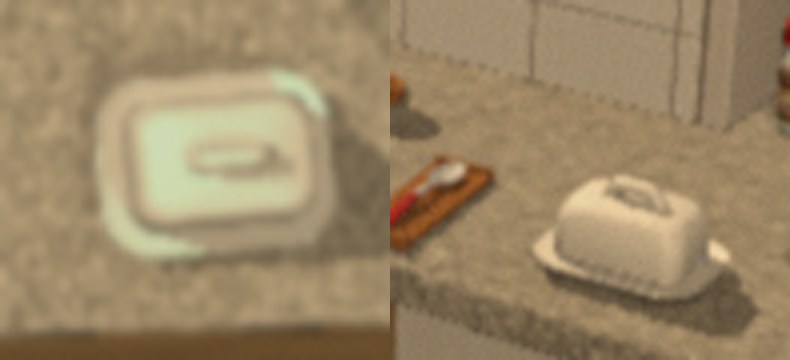

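The cover sits on the dish; the bar centre is at full pixel (332.9,205.8). A numeric check of the centring follows.

Run:
```python
from h import *
print("bar",pl("top",332.9,205.75,.074)[:2],"want .4397 -.279")
t=np.load("top5.npy");up=cv2.GaussianBlur(cv2.resize(t[180:240,295:360],None,fx=8,fy=8,interpolation=cv2.INTER_CUBIC),(0,0),3)
v=up.max(2)
for th in(172,178,184,190):
    m=(v>th).astype(np.uint8);n,l,st,c=cv2.connectedComponentsWithStats(m)
    i=l[int((178/6)*8),int((160/6)*8)]
    if not i:print(th,"none");continue
    q=cv2.minAreaRect(cv2.findNonZero((l==i).astype(np.uint8)));f=lambda p:((p[0]+.5)/8-.5+295,(p[1]+.5)/8-.5+180)
    bx=np.array([pl("top",*f(p),.056) for p in cv2.boxPoints(q)])
    print(th,bx.mean(0)[:2].round(4),[round(np.linalg.norm(bx[k+1]-bx[k]),4) for k in(0,1)],[round(np.arctan2(*(bx[k+1]-bx[k])[[1,0]])%(np.pi/2),3) for k in (0,1)])
# scene: bar centre check
f=lambda x,y:(260+(x-390+.5)/4-.5,160+(y+.5)/4-.5)
print("tri bar",tri((332.9,205.75),f(640,194)))
```

```text
bar [ 0.43987985 -0.27582812] want .4397 -.279
172 [ 0.4377 -0.2741] [np.float64(0.1476), np.float64(0.1064)] [np.float64(0.029), np.float64(0.004)]
178 [ 0.4382 -0.2688] [np.float64(0.1354), np.float64(0.1027)] [np.float64(0.064), np.float64(0.04)]
184 [ 0.4381 -0.2692] [np.float64(0.1332), np.float64(0.1009)] [np.float64(0.058), np.float64(0.034)]
190 [ 0.4377 -0.2693] [np.float64(0.1307), np.float64(0.0996)] [np.float64(0.046), np.float64(0.022)]
tri bar (array([ 0.44208874, -0.28134112,  0.06081888]), np.float64(0.0060672841398859935))
```

```bash
python3 -c "
from rig import r, vision, observe
print(r.hand_in())"
```

```text
the job is handed in; nothing more can be done
None
```

I handed in the finished job at about 27 s on the robot's clock: in the last pictures of each, the tin, salt shaker, teaspoon and butter cover were each on their rests, placed in the order asked. The cover is within about 3 mm of centre, and the mug and paper cup were never approached.

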